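# Show the notched check plate to the code reader

## Robot

A 7-joint arm with a two-finger parallel gripper is mounted at the origin on the work surface. World frame = base frame: x ahead of the robot, y to its left, z up, the work surface at z = 0. Lengths are in m, angles in degrees, forces in N, time in s.
With the tool pointing down it reaches from about 0.4 to 0.85 m from the base axis. Payload 10.4 kg.
Tool frame: the origin (TCP) lies on the centre line of the jaws, within the pads' length; the fingertips stand 8 mm ahead of it and the grasp point (between the pads) lies 11 mm behind it (r.tcp_to_tips is the distance from the TCP to the fingertips, in m); z points along the fingers, y is the line along which they close (so a half turn about z gives the same grasp; the last joint's range is limited). The gripper opens to 85 mm and grips with 20 to 120 N. Pads are 22 mm wide; open, the fingers measure 114 mm over their backs; the gripper's body (76 mm by 85 mm) begins 54 mm behind the grasp point. The pads swing forward as they close: fully open they stand 13 mm farther back than shut.
Start: joints at [-72.342, 19.034, -3.707, 83.658, 1.238, 77.344, -5.071], TCP at [0.203, 0.591, 0.239] pointing down, gripper open.
Joint ranges: [-148.97, 148.97], [-28.65, 121.19], [-84.17, 76.75], [9.2, 138.47], [-72.65, 252.65], [3.7, 117.97], [-149.18, 149.18]. Speed limits (degrees/s): [127.2, 127.2, 159.86, 159.86, 180, 180, 180].

## Interface

Orientations are given as a 3x3 rotation matrix whose columns are the frame's x, y, z axes.
In Python, from cell import r gives the robot as it stands.
- The arm moves only by the tool send_rows, never from a script. Its argument "steps" is a list of rows, each a list of 2 entries, a list of its own where there are three numbers: the shift along the tool's x, y, z in units of 25 mm (1.0 is 25 mm), then the turn about the tool's z in units of 5 degrees (1.0 is 5 degrees). A call has exactly 8 rows; each row is the pose to reach, as a shift and turn from the pose commanded when the call began, along the tool's axes at that moment; what a row does not reach only later rows make up. A row lasts 1/12 s, in which the tool goes at most 41.7 mm and 7.16 degrees, less where a joint would pass 70% of its speed; a pose out of reach is approached as far as the arm can. A call with a gripper value outside its range is refused whole. "fingers" is the closure, from 0 (fully open) to 1 (shut), set as the call begins (left out, the last holds). The fingers move at their own pace and stop on an object; "force" is the grip in N (left out, the last holds). Time passes only in rows, so rows that repeat a pose let the fingers close, or fill a call up. It gives the time, the measured TCP pose, the force, the opening and the grip force at its end, in the units of the state.
- r.get_obs(): the state, without advancing time (a new reading comes with each control period).
- r.camera(name): name is "scene" or "top" or "wrist"; returns the picture (420x560x3 uint8, red, green, blue); there is no depth.
- r.camera_info(name): a dict with "camera_matrix" (3x3 intrinsics, pixels), "extrinsics" (4x4, takes a point from world to camera coordinates). Camera axes: x right, y up, looking along -z (the intrinsics and any distortion apply to the point x, -y, -z); pixel columns grow to the right and rows downward; lengths in m; the calibration is good to about 2 mm. A picture is of the moment at which its call begins: read the wrist's pose just before it. camera_info takes no time and is no camera call; for the wrist camera it gives the pose at the moment of the call.
- r.finish_job(): hands the job in; it is judged then, once.
Trained networks look in the newest picture that a camera, given by its name, has taken for a name from the list of things; names that differ only in an ending like _2 or _b are one class to them, and where a whole thing is asked for, a point or a joint stands for the part that bears it (a point fixed in the world has none). Each returns a list of dicts, best first, with "p" (0 to 1); they miss things now and then, are a little off and sometimes report something else, mostly with a low value. They report only what shows in the picture. A call takes as long as a camera call. They do not tell look-alikes from the thing itself.
- r.trace(thing, camera): "region" (420x560 bool, what is visible of it) and "point" ([row, column] in pixels, amid what is visible of it).
- r.spot_point(thing, camera): "point" ([row, column] in pixels: a listed point, or the origin of a listed thing).
The state is a dict: "time_s": time; "q": joint angles; "joint_velocities": joint speeds; "tau": joint torques, N m; "eef_pos": TCP position; "ee_rot": TCP orientation; "ft_force": force on the tool from outside, world axes, zero at the start; "torque": the same for the moment, N m; "width": finger opening in m; "gripper_force": force on a finger pad.
Only numpy, scipy, OpenCV 4.12 (cv2) and the standard library are available. Lean on these libraries where they do the work, as an engineer would, in place of code of your own. Each camera call takes 0.05 s, during which the arm holds its last target. There are 200 camera calls.

## Task

Before the next batch of tins, show the line's check plate to the code reader: of the two white plates standing in slotted blocks, take the one with a small notch cut out of a top corner, which marks its frosted end, holding it by its plain end and off the frosted panel. The panel is on one face only: looking straight at it with the notch uppermost, the notch is at the top left. Turn the plate and tip it so that the frosted panel looks up at a slant, squarely into the reader's slanted window about 100 mm in front of it, notched edge uppermost and long edges level, and finish while still holding it there in the air, steady and touching nothing else; leave the other plate, the tins, the weight and the bowl where they are.

Things in the scene. Friction and masses are not known exactly. Their poses are not given: they have to be found in the camera images.
- plate: check plate, white acrylic, 58 g, 100 mm long (x), 8 thick (y), 60 high (z), on edge in a block's slot, any yaw, top 44 mm proud of the block. Origin: centre of the 100 x 8 x 60 box, 36 mm above the table. +x: to the frosted end; +z: to the notched long edge (up); +y: out of the panel's face. Notch 14 x 14 mm at the +x +z corner. Grip its thickness from above at x below 0; lifts straight out
- label (a point): centre of the frosted panel on the plate's +y face: 28 mm along +x from the plate's origin, 4 mm along +y, 7 mm along -z. The panel is pale grey, 40 x 38 mm (plate x 8 to 48 mm)
- blank: the other plate: same white acrylic, 100 x 8 x 60 mm, but with no notch and no frosted panel; stands in the other block; origin at its centre, x along its length, z up. Not to be moved (more than 15 mm counts)
- stand_a: fixed black block with a slot along its x, which holds the notched plate: 120 x 50 x 22 mm (x, y, z), slot 10 mm wide, 16 mm deep, open at both ends; origin at the centre of its underside, on the table
- stand_b: fixed block just like stand_a, holding the other plate (which block is in which place varies)
- reader: fixed code reader: base 120 x 140 x 12 mm, a 24 mm thick post, and on it a white head 80 x 90 x 50 mm, 310 mm tall in all. Origin on the table about 20 mm in front of the post (towards the robot); its -x is the side that its window looks to, z up
- window: the reader's dark window, 50 x 60 mm, on the lower slanted face of its head; origin at its centre, 250 mm above the table, 50 mm along the reader's -x from the reader's origin. +z points straight out of it, 45 degrees down towards the reader's -x side (the robot); x slants up, y is level. Show the panel 100 mm out along this +z, looking back along -z
- tin_1: loose open round tin, 74 mm across, 36 mm tall, origin under its centre, beyond the blocks; not to be moved (more than 30 mm counts)
- tin_2: loose tin like tin_1; not to be moved
- tin_3: loose tin like tin_1, to the robot's front right; not to be moved
- weight: loose steel check weight with a knob, 30 mm across, 48 mm tall, origin under its centre, between the two blocks; not to be moved (more than 30 mm counts)
- bowl: loose small steel bowl, 100 mm across, 45 mm tall, origin under its centre, standing on a white kitchen scale (210 x 140 mm, pan top at 34 mm) on the right; not to be moved
Not all that is in view belongs to the job. What is shaped like the stand_a but purple or red is not meant. What is shaped like the plate but blue is not meant.

How it is judged (in metres and radians):
On the way:
1. the notched plate is held and lifted clear of its block (height (world z) of plate above 0.075 m and contact force between the fingers and plate above 1 N and contact force between plate and stand_a below 0.1 N), for 0.2 s.
At the end, for the whole second after the job is handed in: plate held by its plain end, steady, touching nothing else; panel centre 70 to 130 mm out from the window and within 25 mm of its axis, facing it within 0.3 rad; notched edge uppermost, long edges level within 0.25 rad; bystanders not moved (z of label in the frame of window between 0.07 and 0.13 m and x of label in the frame of window between -0.025 and 0.025 m and y of label in the frame of window between -0.025 and 0.025 m and angle between the y axis of plate and the z axis of window, either way round below 0.3 rad and angle between plate's own y axis and vertical below 1.1 rad and angle between plate's own z axis and vertical below 1.1 rad and angle between plate's own x axis and vertical between 1.32 and 1.82 rad and contact force between the fingers and plate above 1 N and x of the grasp point in the frame of plate below -0.003 m and height (world z) of label above 0.11 m and contact force between plate and reader below 0.1 N and contact force between plate and stand_a below 0.1 N and contact force between plate and stand_b below 0.1 N and contact force between plate and blank below 0.1 N and contact force between plate and tin_1 below 0.1 N and contact force between plate and tin_2 below 0.1 N and contact force between plate and tin_3 below 0.1 N and contact force between plate and weight below 0.1 N and contact force between plate and bowl below 0.1 N and linear speed of plate below 0.02 m/s and angular speed of plate below 0.2 rad/s); the arm keeps its last pose, push and grip.
It fails at once if the other plate is moved more than 15 mm (distance of blank from where it was at the start of the episode above 0.015 m).
It fails at once if a tin, the weight or the bowl is moved more than 30 mm (distance of any of tin_1, tin_2, tin_3, weight, bowl from where it was at the start of the episode above 0.03 m).
It also fails if it takes over 48 s, if anything falls off the work surface, if the arm or the gripper's body presses on something with over 40 N, if the wrist force passes 120 N, or if a joint passes its speed limit or range.

## Working session

There is one attempt and no reset: what is moved stays moved. The work goes in short steps, Python scripts to look and compute and a tool call to move; the robot and the scene stay as the last step left them, time stands still between calls to the robot, and variables do not carry over. Pictures are saved under pics/ and viewed, at most 10 in all, crops included, and the job is handed in when it is done.

Besides the shell and the picture viewer there is one more tool, called after "Request:" as name([rows], argument=value, ...), one row to a line, values as JSON. send_rows: Moves the arm, as the interface text tells. Its arguments: {"type":"object","properties":{"steps":{"type":"array","items":{"type":"array"}},"fingers":{"type":"number"},"force":{"type":"number"}},"required":["steps"]}

```bash
ls; mkdir -p pics; cat > h.py <<'E'
import numpy as np, cv2
from cell import r
def proj(name,P):
    i=r.camera_info(name);K=np.array(i['camera_matrix']);E=np.array(i['extrinsics'])
    c=(E@np.r_[P,1])[:3]; u=K@np.array([c[0],-c[1],-c[2]]); return u[:2]/u[2]
def ray(name,rc):
    i=r.camera_info(name);K=np.array(i['camera_matrix']);E=np.array(i['extrinsics'])
    d=np.linalg.solve(K,[rc[1],rc[0],1.]);d=np.array([d[0],-d[1],-d[2]])
    R=E[:3,:3];o=-R.T@E[:3,3];d=R.T@d;return o,d/np.linalg.norm(d)
def onz(name,rc,z):
    o,d=ray(name,rc);return o+d*(z-o[2])/d[2]
def tri(obs):
    A=np.zeros((3,3));b=np.zeros(3)
    for n,rc in obs:
        o,d=ray(n,rc);M=np.eye(3)-np.outer(d,d);A+=M;b+=M@o
    return np.linalg.solve(A,b)
def save(name,img):cv2.imwrite('pics/'+name,cv2.cvtColor(img,cv2.COLOR_RGB2BGR))
E
python3 - <<'E'
from h import *
np.set_printoptions(precision=3,suppress=True)
for c in ['scene','top']:
    save(c+'0.png',r.camera(c))
    i=r.camera_info(c);E=np.array(i['extrinsics']);print(c,-E[:3,:3].T@E[:3,3])
    for t in ['plate','label','blank','stand_a','reader','window','tin_1','weight','bowl']:
        for d in r.spot_point(t,c)[:4]:
            print(c,t,round(d['p'],2),np.round(d['point'],1),onz(c,d['point'],0.036)[:2])
print(r.get_obs()['time_s'])
E
```

```text
pics
scene [1.153 0.398 1.002]
scene plate 0.94 [333.2 403.1] [0.618 0.381]
scene plate 0.91 [280.  424.1] [0.449 0.368]
scene plate 0.59 [321.2 265.7] [0.774 0.088]
scene label 0.78 [286.1 415.3] [0.48  0.355]
scene label 0.78 [331.8 392.6] [0.629 0.359]
scene blank 0.79 [244.1 312.2] [0.51  0.062]
scene blank 0.65 [281.3 422.8] [0.455 0.366]
scene stand_a 0.96 [256.3 309.6] [0.55  0.078]
scene stand_a 0.84 [251.  453.4] [0.316 0.4  ]
scene stand_a 0.82 [287.4 419.3] [0.477 0.366]
scene stand_a 0.74 [244.4 376. ] [0.413 0.212]
scene reader 0.94 [273.  194.6] [ 0.765 -0.15 ]
scene tin_1 0.93 [206.4 263.6] [ 0.469 -0.134]
scene tin_1 0.8 [326.7 321.3] [0.712 0.209]
scene tin_1 0.63 [319.1 268.2] [0.766 0.09 ]
scene tin_1 0.27 [279.4 370.7] [0.525 0.25 ]
scene weight 0.43 [281.5 370.2] [0.531 0.252]
scene bowl 0.63 [179.1 169.3] [ 0.54  -0.456]
top [ 0.259 -0.016  1.67 ]
top plate 0.62 [197.6 154.1] [0.617 0.381]
top plate 0.53 [250.2 157.2] [0.446 0.367]
top plate 0.27 [252.  158.9] [0.44  0.362]
top label 0.67 [198.7 164.7] [0.612 0.346]
top label 0.61 [242.  159.4] [0.472 0.361]
top blank 0.57 [225.2 256.2] [0.518 0.052]
top stand_a 0.86 [226.7 253.6] [0.514 0.061]
top stand_a 0.81 [268.9 207.5] [0.383 0.208]
top stand_a 0.76 [302.3 150.1] [0.284 0.386]
top stand_a 0.67 [251.7 160.8] [0.441 0.356]
top reader 0.76 [159.  320.3] [ 0.732 -0.161]
top tin_1 0.92 [249.5 320.4] [ 0.436 -0.15 ]
top tin_1 0.85 [155.7 250. ] [0.749 0.069]
top tin_1 0.85 [175.9 215.9] [0.684 0.181]
top weight 0.61 [234.  201.7] [0.494 0.226]
top bowl 0.59 [212.1 414.3] [ 0.548 -0.455]
top bowl 0.21 [177.1 211.8] [0.68  0.194]
1.0
```

View pics/scene0.png

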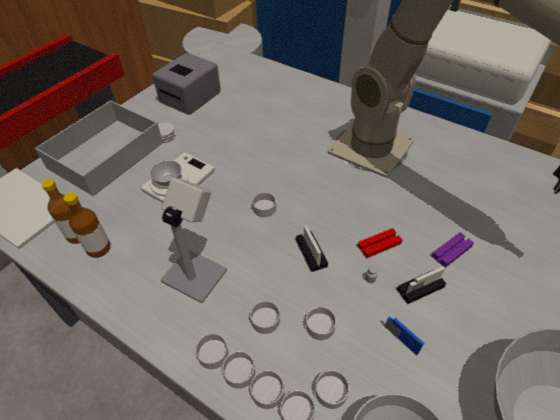

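View pics/top0.png

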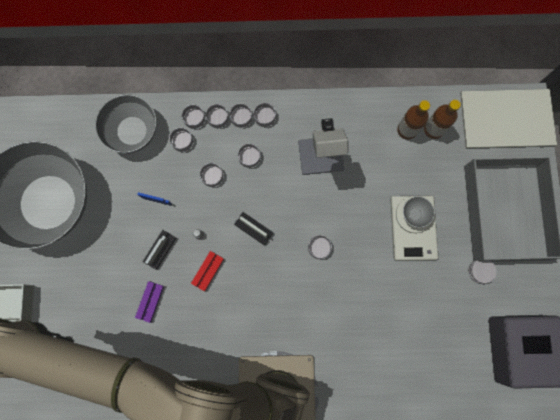

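Scene view: white plates in black blocks at about (col 312,row 246) and (424,280). The red (380,243) and purple (453,248) blocks and the blue plate (405,335) are decoys. I'll enlarge both candidates to find the notch.

```bash
python3 - <<'E'
import cv2,numpy as np
s=cv2.imread('pics/scene0.png');t=cv2.imread('pics/top0.png')
f=lambda i,c,rr:cv2.resize(i[rr-30:rr+30,c-40:c+40],(400,300),interpolation=cv2.INTER_CUBIC)
cv2.imwrite('pics/crop.png',np.vstack([np.hstack([f(s,312,246),f(s,424,282)]),np.hstack([f(t,254,228),f(t,159,250)])]))
E
```

```text
(no output)
```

View pics/crop.png

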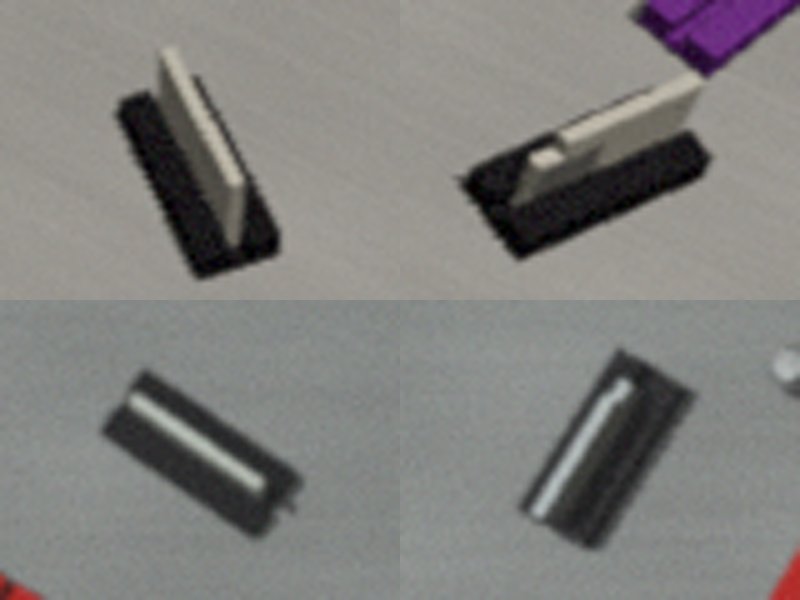

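The right-hand crop, block at (424,282) in scene and (157,250) in top, shows the notch at its scene-left end and the grey panel on the face towards the scene camera, so that is the plate. The other plate at (312,246) is plain.

```bash
python3 - <<'E'
from h import *
np.set_printoptions(precision=3,suppress=True)
o=r.get_obs();print(o['ee_rot'],o['eef_pos'],o['width'])
P=tri([('scene',(280,424.1)),('top',(250.2,157.2))]);L=tri([('scene',(286.1,415.3)),('top',(242,159.4))]);print('plate',P,'label',L)
print('reader',onz('scene',(273,194.6),0),onz('top',(159,320.3),0))
top=cv2.imread('pics/top0.png').astype(int);g=top.min(2)
m=np.zeros(g.shape,bool);m[232:268,142:172]=g[232:268,142:172]>105
n,lab,st,cen=cv2.connectedComponentsWithStats(m.astype(np.uint8));print(st,cen)
# white strip inside block: component closest to centre
cr=g[236:266,144:174]; print(cr)
print([x for x in dir(r) if x[0]!='_'])
for c in ['top']:
    for pc in [(299,142),(343,172),(301,173),(299,139)]: print(onz(c,(pc[1],pc[0]),0.012))
print(g[132:178:2,294:352:2])
E
```

```text
[[-0.946  0.325  0.   ]
 [ 0.325  0.946  0.   ]
 [ 0.     0.    -1.   ]] [0.203 0.591 0.239] 0.08535909876763897
plate [0.447 0.368 0.032] label [0.474 0.359 0.03 ]
reader [ 0.751 -0.171  0.   ] [ 0.743 -0.164  0.   ]
[[     0      0    560    420 234677]
 [   142    232     23     36    422]
 [   169    232      3      2      4]
 [   161    251     11     17     97]] [[279.782 209.414]
 [149.218 245.363]
 [170.25  232.25 ]
 [167.825 261.619]]
[[144 143 143 143 145 144 141 143 142 141 140 143 143 120  85  52  46  69
  114 151 125  71  34  36  42  48  50  48  59  71]
 [142 140 141 142 143 141 141 141 141 138 141 139 135 103  68  51  61  93
  144 170 150  95  46  38  43  53  50  50  46  55]
 [141 141 142 136 141 139 137 142 139 141 139 134 119  77  54  76 106 136
  171 165 130  79  52  49  37  43  48  48  49  45]
 [143 140 137 142 144 137 140 133 140 141 135 127  91  62  75 126 155 169
  163 142  86  59  52  36  36  43  52  45  54  49]
 [140 140 143 136 135 144 143 139 142 140 132 100  69  65 112 164 174 150
  114  91  66  53  42  37  38  39  51  56  48  41]
 [138 138 139 139 138 139 1
[... 5380 characters left out ...]
 99 101 100 101 102  99 101  95  96  94  93  94
   85  54  59  56  57  56  51  62  67  71  68]
 [131 136 130 120  98 103  99  99 100  95  99  95  99  98  96 101 100  95
   86  51  52  58  55  52  50  62  69  70  71]
 [132 130 136 133 100  99  99  95 103  94  97  99  95 100  98  94  93  90
   69  56  52  54  55  53  52  70  63  65  75]
 [141 135 137 132 100  96  98  96  88  84  82  78  72  74  78  78  73  78
   74  64  64  68  65  69  67  67  70  71  64]
 [135 135 139 134 100  79  79  83 114 112 114 117 119 121 126 126 129 131
  120  74  67  66  69  68  68  72  69  69  71]
 [136 141 137 137 140 136 137 136 131 139 135 133 132 134 134 134 135 137
  130 109  71  71  76  67  69  68  67  73  73]]
```

Request:
send_rows([
  [[-1.5,-0.7,0.2],0.4],
  [[-3,-1.4,0.4],0.8],
  [[-4.5,-2.1,0.6],1.2],
  [[-6,-2.8,0.8],1.6],
  [[-7.5,-3.5,1.0],2.0],
  [[-9,-4.2,1.3],2.3],
  [[-10.5,-4.8,1.5],2.5],
  [[-10.9,-5.0,1.6],2.54],
], fingers=0, force=60)

```text
time_s: 1.67
eef_pos: [0.4254, 0.3784, 0.1989]
ee_rot: [[-0.846, 0.533, 0.002], [0.533, 0.846, -0.002], [-0.003, -0.001, -1.0]]
ft_force: [1.3, -0.5, 0.2]
width: 0.0855
gripper_force: 0.0
```

```bash
python3 - <<'E'
from h import *
np.set_printoptions(precision=4,suppress=True)
o=r.get_obs();print(o['time_s'],o['eef_pos'],o['ee_rot'],o['q'])
img=r.camera('wrist');save('w0.png',img)
for t in ['plate','label','stand_a','weight']:
    for d in r.spot_point(t,'wrist')[:3]: print(t,round(d['p'],2),np.round(d['point'],1),onz('wrist',d['point'],0.036))
a=onz('top',(241,159.1),.066);b=onz('top',(259,148.0),.066);print('top edge',a,b,np.degrees(np.arctan2(*(a-b)[1::-1])))
for rc in [(140,298),(176,301.5),(172.5,328)]:print(onz('top',rc,.012))
E
```

```text
1.6667 [0.4254 0.3784 0.1989] [[-0.8464  0.5326  0.0019]
 [ 0.5326  0.8464 -0.0023]
 [-0.0028 -0.0009 -1.    ]] [-52.7774  13.3469   7.4809  95.9975  -1.6445  70.7877  12.8661]
plate 0.68 [219.3 285. ] [0.4432 0.3762 0.036 ]
plate 0.62 [362. 391.] [0.6113 0.3868 0.036 ]
label 0.74 [366.7 357.5] [0.5977 0.3613 0.036 ]
stand_a 0.89 [234.6 101.6] [0.3716 0.2437 0.036 ]
stand_a 0.81 [220.  282.4] [0.4397 0.3781 0.036 ]
stand_a 0.77 [ 37.1 204.8] [0.2924 0.4024 0.036 ]
weight 0.83 [320.1 201.2] [0.4806 0.2691 0.036 ]
top edge [0.4712 0.3548 0.066 ] [0.4159 0.3882 0.066 ] -31.0835871126333
[ 0.8071 -0.0913  0.012 ]
[ 0.6828 -0.0989  0.012 ]
[ 0.6925 -0.1868  0.012 ]
```

View pics/w0.png

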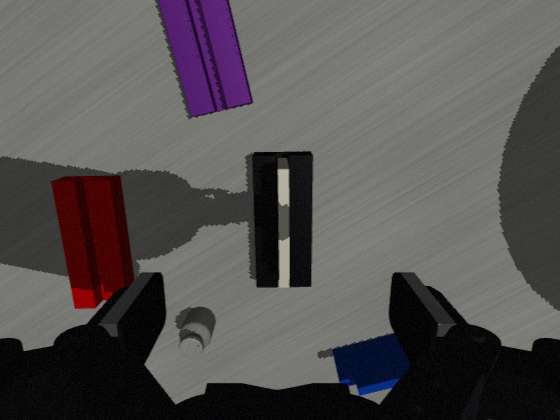

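```bash
python3 - <<'E'
from h import *
np.set_printoptions(precision=4,suppress=True)
g=cv2.imread('pics/w0.png').min(2).astype(float)
for rr in range(150,296,6):
    print(rr,np.round(g[rr,268:300:2]).astype(int))
o=r.get_obs();R=o['ee_rot'];p=o['eef_pos']
for rr in [180,190,200,250,260,270]:
    w=np.clip(g[rr,268:298]-90,0,None);c=268+(w*np.arange(30)).sum()/w.sum()
    P=onz('wrist',(rr,c),.066);print(rr,c,P,'tool',R.T@(P-p))
for rr in [158,168,287]: P=onz('wrist',(rr,283),.066);print(rr,P,R.T@(P-p))
E
```

```text
150 [115 110 114 119 115 117 116 122 118 115 117 115 113 113 113 111]
156 [ 6 20 20 21 10 17 21  3  4  4  3 22 18 22 19 14]
162 [ 9 17  8 13  5 51 54 52 54 57 18 14 15 21 19 23]
168 [ 4  7  4 10  9 54 64 65 69 70 55 19 16 17 18 17]
174 [  0   1   0   2  10 142 163 160 160 163 128  14  20  19  15  16]
180 [  9   5   7   7   4 128 164 163 160 157 122  18  13  11  18  18]
186 [  2   7  12   1   5 124 158 159 157 158 128  17  20   7  16  15]
192 [  0   9   0   6   3 123 157 162 159 156 143  15  12  11  20  15]
198 [  8   0   7   5   4 113 157 161 159 157 140  14  20  15  14  14]
204 [  0   3   2   9  10  54 119 156 152  76 134  14  14  12  21  15]
210 [ 8  2  0  4  0 51 77 74 74 72 64 12 18  8 14  8]
216 [ 1  8  3  7  0 52 79 76 75 75 68 13 13 21 15 14]
222 [ 5  4  7  6 11 53 74 71 76 74 64  8 13 15 15 14]
228 [ 6  7  4  5  6 51 78 74 74 74 63 10 15 16 14 11]
234 [ 8  1  4  2  7 31 69 75 74 78 64 14 10 10  8 11]
240 [  7   8   7   0   3  74 150  86 158 152 155   8  11  12  15   8]
246 [  3   1   3   3   6  76 156 152 154 149 152  12  10   6  12  19]
252 [  2   6   1   4   6  47 150 152 1
[... 423 characters left out ...]
117 116 116 119 117 118 117]
294 [116 114 120 121 114 117 114 119 115 119 121 120 116 119 115 117]
180 282.90449438202245 [0.4058 0.3991 0.066 ] tool [0.0183 0.0044 0.1335]
190 283.1237693389592 [0.4121 0.3954 0.066 ] tool [0.0109 0.0046 0.1335]
200 283.1799709724238 [0.4185 0.3916 0.066 ] tool [0.0035 0.0046 0.1335]
250 283.86212624584715 [0.452  0.3718 0.066 ] tool [-0.0354  0.0053  0.1335]
260 283.9279869067103 [0.4589 0.3676 0.066 ] tool [-0.0435  0.0054  0.1335]
270 283.9765100671141 [0.466  0.3634 0.066 ] tool [-0.0518  0.0055  0.1335]
158 [0.3923 0.4073 0.066 ] [0.034  0.0044 0.1335]
168 [0.3984 0.4037 0.066 ] [0.0269 0.0044 0.1335]
287 [0.4779 0.3553 0.066 ] [-0.0661  0.0048  0.1335]
```

Request:
send_rows([
  [[0.1,0.1,0.9],-0.1],
  [[0.2,0.19,1.9],-0.18],
  [[0.2,0.19,2.9],-0.18],
  [[0.2,0.19,3.9],-0.18],
  [[0.2,0.19,4.8],-0.18],
  [[0.2,0.19,5.6],-0.18],
  [[0.2,0.19,6.1],-0.18],
  [[0.2,0.19,6.2],-0.18],
])

```text
time_s: 2.58
eef_pos: [0.4163, 0.3914, 0.0422]
ee_rot: [[-0.861, 0.509, -0.003], [0.509, 0.861, -0.002], [0.001, -0.003, -1.0]]
ft_force: [-0.0, 0.3, -0.1]
width: 0.0853
gripper_force: 0.0
```

```bash
python3 - <<'E'
from h import *
np.set_printoptions(precision=4,suppress=True)
o=r.get_obs();print(o['time_s'],o['eef_pos'],o['ee_rot'],o['q'])
img=r.camera('wrist');save('w1.png',img)
E
```

```text
2.5833 [0.4163 0.3914 0.0422] [[-0.8606  0.5093 -0.0026]
 [ 0.5093  0.8606 -0.002 ]
 [ 0.0012 -0.0031 -1.    ]] [-52.7577  23.3461   5.9463 103.6302  -2.9698  53.3583  13.8685]
```

View pics/w1.png

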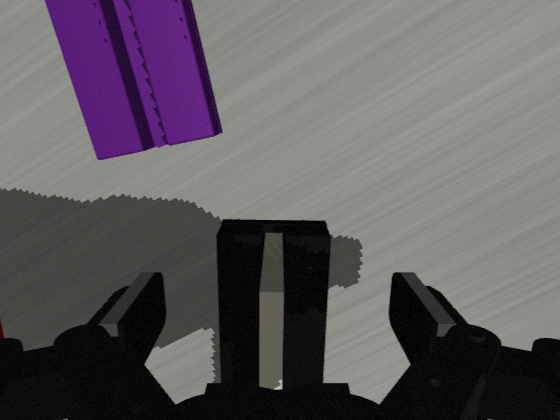

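Pads straddle the plate, which is seen end-on at cols 260–283, rows 233–385. I'll nudge 7 mm inward and close.

Request:
send_rows([
  [[-0.3,-0.1,0],0],
  [[-0.3,-0.1,0],0],
  [[-0.3,-0.1,0],0],
  [[-0.3,-0.1,0],0],
  [[-0.3,-0.1,0],0],
  [[-0.3,-0.1,0],0],
  [[-0.3,-0.1,0],0],
  [[-0.3,-0.1,0],0],
], fingers=1, force=60)

```text
time_s: 3.3
eef_pos: [0.4236, 0.3854, 0.0448]
ee_rot: [[-0.859, 0.511, 0.0], [0.511, 0.859, 0.001], [0.0, 0.001, -1.0]]
ft_force: [-1.3, -0.1, 3.9]
width: 0.0071
gripper_force: 59.1
```

Request:
send_rows([
  [[0,0,-0.3],0],
  [[0,0,-0.8],0],
  [[0,0,-1.4],0],
  [[0,0,-2],0],
  [[0,0,-2.7],0],
  [[0,0,-3.4],0],
  [[0,0,-4.2],0],
  [[0,0,-5],0],
])

```text
time_s: 3.97
eef_pos: [0.4234, 0.3849, 0.1713]
ee_rot: [[-0.859, 0.511, 0.0], [0.511, 0.859, 0.0], [-0.0, 0.0, -1.0]]
ft_force: [0.6, -0.2, -0.4]
width: 0.007
gripper_force: 58.7
```

Request:
send_rows([
  [[-0.6,-0.1,-0.6],0.6],
  [[-1.7,-0.4,-1.2],1.3],
  [[-2.9,-0.6,-1.8],2.0],
  [[-4.1,-0.9,-2.4],2.7],
  [[-5.3,-1.2,-3.0],3.4],
  [[-6.5,-1.5,-3.6],4.1],
  [[-7.7,-1.75,-4.1],4.8],
  [[-8.8,-2,-4.4],5.4],
])

```text
time_s: 4.63
eef_pos: [0.5883, 0.228, 0.2823]
ee_rot: [[-0.53, 0.848, 0.002], [0.848, 0.53, 0.001], [-0.0, 0.003, -1.0]]
ft_force: [0.0, 0.2, -0.5]
width: 0.0073
gripper_force: 58.7
```

```bash
cat > go.py <<'E'
import sys
from h import *
np.set_printoptions(precision=3,suppress=True)
o=r.get_obs();R=np.array(o['ee_rot']);p=np.array(o['eef_pos']);print(o['time_s'],p,o['q']);print(R)
a=list(map(float,sys.argv[1:]))
if a: print('shift units',R.T@(np.array(a[:3])-p)/.025)
y=R[:,1];print('yaw of tool y',np.degrees(np.arctan2(y[1],y[0])),'tilt',np.degrees(np.arccos(-R[2,2])))
E
python3 go.py .75 .075 .28
```

```text
4.6333 [0.588 0.228 0.282] [-39.301  18.841  18.303  80.034  -5.891  81.901  10.935]
[[-0.53   0.848  0.002]
 [ 0.848  0.53   0.001]
 [-0.     0.003 -1.   ]]
shift units [-8.619  2.234  0.101]
yaw of tool y 32.036658435456445 tilt 0.15632778254345422
```

Request:
send_rows([
  [[-1.1,0.25,0],0.7],
  [[-2.2,0.55,0],1.4],
  [[-3.3,0.85,0],2.1],
  [[-4.4,1.15,0],2.8],
  [[-5.5,1.4,0],3.5],
  [[-6.6,1.7,0],4.2],
  [[-7.7,2.0,0],4.9],
  [[-8.6,2.2,0],5.3],
])

```text
time_s: 5.3
eef_pos: [0.749, 0.0755, 0.2801]
ee_rot: [[-0.096, 0.995, 0.0], [0.995, 0.096, -0.0], [-0.0, 0.0, -1.0]]
ft_force: [-0.7, 0.7, -0.7]
width: 0.0069
gripper_force: 58.6
```

Request:
send_rows([
  [[0,0.8,0],0],
  [[0,1.6,0],0],
  [[0,2.4,0],0],
  [[0,3.2,0],0],
  [[0,4,0],0],
  [[0,4.8,0],0],
  [[0,5.6,0],0],
  [[0,6.4,0],0],
])

```text
time_s: 5.97
eef_pos: [0.8727, 0.0884, 0.2702]
ee_rot: [[-0.098, 0.995, 0.018], [0.995, 0.098, 0.006], [0.004, 0.019, -1.0]]
ft_force: [0.2, -1.1, -0.6]
width: 0.0071
gripper_force: 58.7
```

```bash
python3 go.py .75 .075 .28
```

```text
5.9667 [0.873 0.088 0.27 ] [-12.088  65.602  45.096   9.669 -42.802 106.351   0.597]
[[-0.098  0.995  0.018]
 [ 0.995  0.098  0.006]
 [ 0.004  0.019 -1.   ]]
shift units [-0.053 -4.928 -0.482]
yaw of tool y 5.598925046425875 tilt 1.0910798180048946
```

Request:
send_rows([
  [[0,1.6,0],0],
  [[0,3.2,0],0],
  [[0,4.8,0],0],
  [[0,6.4,0],0],
  [[0,8,0],0],
  [[0,8,0],0],
  [[0,8,0],0],
  [[0,8,0],0],
])

```text
time_s: 6.63
eef_pos: [0.9023, 0.0898, 0.2263]
ee_rot: [[-0.095, 0.994, 0.056], [0.995, 0.095, 0.008], [0.003, 0.056, -0.998]]
ft_force: [-0.6, 0.3, -1.7]
width: 0.0071
gripper_force: 58.7
```

```bash
python3 go.py .75 .075 .28
```

```text
6.6333 [0.902 0.09  0.226] [-12.366  71.003  72.746   9.236 -70.291 102.815   2.183]
[[-0.095  0.994  0.056]
 [ 0.995  0.095  0.008]
 [ 0.003  0.056 -0.998]]
shift units [-0.005 -5.989 -2.491]
yaw of tool y 5.444523142713898 tilt 3.2379553945868746
```

Request:
send_rows([
  [[0,0,0],0],
  [[0,0,0],0],
  [[0,0,0],0],
  [[0,0,0],0],
  [[0,0,0],0],
  [[0,0,0],0],
  [[0,0,0],0],
  [[0,0,0],0],
])

```text
time_s: 7.3
eef_pos: [0.9023, 0.0895, 0.2264]
ee_rot: [[-0.095, 0.994, 0.056], [0.996, 0.094, 0.008], [0.003, 0.057, -0.998]]
ft_force: [1.2, -0.2, -0.4]
width: 0.0071
gripper_force: 58.7
```

Request:
send_rows([
  [[0,0.8,-1.6],0],
  [[0,1.6,-3.2],0],
  [[0,2.4,-4.8],0],
  [[0,3.2,-6.4],0],
  [[0,4.0,-8],0],
  [[0,4.8,-9.6],0],
  [[0,5.6,-11.2],0],
  [[0,6.4,-12.8],0],
])

```text
time_s: 7.97
eef_pos: [0.8538, 0.084, 0.3649]
ee_rot: [[-0.094, 0.992, 0.088], [0.996, 0.094, 0.011], [0.003, 0.089, -0.996]]
ft_force: [-0.1, -0.4, -1.0]
width: 0.0068
gripper_force: 58.7
```

```bash
python3 go.py .75 .075 .28
```

```text
7.9667 [0.854 0.084 0.365] [-12.807  61.762  72.931   9.266 -68.917 110.077   2.245]
[[-0.094  0.992  0.088]
 [ 0.996  0.094  0.011]
 [ 0.003  0.089 -0.996]]
shift units [ 0.025 -4.455  3.011]
yaw of tool y 5.406279532845384 tilt 5.107792131761647
```

Request:
send_rows([
  [[0,0.8,-1.6],0],
  [[0,1.6,-3.2],0],
  [[0,2.4,-4.8],0],
  [[0,3.2,-6.4],0],
  [[0,4.0,-8],0],
  [[0,4.8,-9.6],0],
  [[0,5.6,-11.2],0],
  [[0,6.4,-12.8],0],
])

```text
time_s: 8.63
eef_pos: [0.7982, 0.0779, 0.4728]
ee_rot: [[-0.095, 0.988, 0.119], [0.996, 0.093, 0.014], [0.003, 0.12, -0.993]]
ft_force: [0.6, -0.2, -0.9]
width: 0.0073
gripper_force: 58.7
```

```bash
python3 go.py .75 .075 .28
```

```text
8.6333 [0.798 0.078 0.473] [-13.395  54.004  72.912   9.264 -67.464 115.919   2.309]
[[-0.095  0.988  0.119]
 [ 0.996  0.093  0.014]
 [ 0.003  0.12  -0.993]]
shift units [ 0.043 -2.844  7.425]
yaw of tool y 5.402663112335303 tilt 6.9015358840081715
```

Request:
send_rows([
  [[0,1.2,-1.6],0],
  [[0,2.4,-3.2],0],
  [[0,3.6,-4.8],0],
  [[0,4.8,-6.4],0],
  [[0,6.0,-8],0],
  [[0,7.2,-9.6],0],
  [[0,8.4,-11.2],0],
  [[0,9.6,-12.8],0],
])

```text
time_s: 9.3
eef_pos: [0.7606, 0.0729, 0.5364]
ee_rot: [[-0.093, 0.984, 0.152], [0.996, 0.091, 0.015], [0.001, 0.153, -0.988]]
ft_force: [-1.0, -0.3, -0.4]
width: 0.0067
gripper_force: 58.7
```

```bash
python3 go.py .75 .075 .28
```

```text
9.3 [0.761 0.073 0.536] [-13.59   47.653  55.742   9.281 -49.899 117.931   1.152]
[[-0.093  0.984  0.152]
 [ 0.996  0.091  0.015]
 [ 0.001  0.153 -0.988]]
shift units [ 0.116 -1.974 10.074]
yaw of tool y 5.30995078008756 tilt 8.777046549019865
```

Request:
send_rows([
  [[0,0,-1.6],0],
  [[0,0,-3.2],0],
  [[0,0,-4.8],0],
  [[0,0,-6.4],0],
  [[0,0,-8],0],
  [[0,0,-9.6],0],
  [[0,0,-11.2],0],
  [[0,0,-12.8],0],
])

```text
time_s: 9.97
eef_pos: [0.725, 0.0726, 0.6101]
ee_rot: [[-0.098, 0.966, 0.238], [0.995, 0.094, 0.028], [0.005, 0.24, -0.971]]
ft_force: [1.9, -0.1, -1.0]
width: 0.0068
gripper_force: 58.8
```

Request:
send_rows([
  [[0,0,-1.6],0],
  [[0,0,-3.2],0],
  [[0,0,-4.8],0],
  [[0,0,-6.4],0],
  [[0,0,-8],0],
  [[0,0,-9.6],0],
  [[0,0,-11.2],0],
  [[0,0,-12.8],0],
])

```text
time_s: 10.63
eef_pos: [0.6733, 0.0864, 0.7032]
ee_rot: [[-0.11, 0.923, 0.369], [0.994, 0.101, 0.043], [0.003, 0.371, -0.929]]
ft_force: [0.2, -0.8, -1.4]
width: 0.0069
gripper_force: 58.8
```

```bash
python3 go.py .75 .075 .28
```

```text
10.6333 [0.673 0.086 0.703] [-17.853  33.894  51.984   9.462 -42.906 117.889  -0.149]
[[-0.11   0.923  0.369]
 [ 0.994  0.101  0.043]
 [ 0.003  0.371 -0.929]]
shift units [-0.835 -3.497 16.832]
yaw of tool y 6.225880711286082 tilt 21.78030634426413
```

Request:
send_rows([
  [[0,0,-1.6],0],
  [[0,0,-3.2],0],
  [[0,0,-4.8],0],
  [[0,0,-6.4],0],
  [[0,0,-8],0],
  [[0,0,-9.6],0],
  [[0,0,-11.2],0],
  [[0,0,-12.8],0],
])

```text
time_s: 11.3
eef_pos: [0.6242, 0.0818, 0.7673]
ee_rot: [[-0.113, 0.884, 0.453], [0.994, 0.1, 0.054], [0.003, 0.456, -0.89]]
ft_force: [1.0, 0.5, -1.1]
width: 0.0073
gripper_force: 58.8
```

Request:
send_rows([
  [[0,0,-1.6],0],
  [[0,0,-3.2],0],
  [[0,0,-4.8],0],
  [[0,0,-6.4],0],
  [[0,0,-8],0],
  [[0,0,-9.6],0],
  [[0,0,-11.2],0],
  [[0,0,-12.8],0],
])

```text
time_s: 11.97
eef_pos: [0.5743, 0.0775, 0.8242]
ee_rot: [[-0.119, 0.837, 0.534], [0.993, 0.099, 0.067], [0.004, 0.538, -0.843]]
ft_force: [-0.0, 0.6, -1.9]
width: 0.0064
gripper_force: 58.8
```

```bash
python3 go.py .75 .075 .28
```

```text
11.9667 [0.574 0.078 0.824] [-21.297  21.828  40.948   9.403 -28.648 117.893  -1.264]
[[-0.119  0.837  0.534]
 [ 0.993  0.099  0.067]
 [ 0.004  0.538 -0.843]]
shift units [-1.016 -5.845 22.093]
yaw of tool y 6.721735184926554 tilt 32.56643514896898
```

Tilt is now 32.6°, gaining about 5° per call, so I'll push on towards 45°.

Request:
send_rows([
  [[0,0,-1.6],0],
  [[0,0,-3.2],0],
  [[0,0,-4.8],0],
  [[0,0,-6.4],0],
  [[0,0,-8],0],
  [[0,0,-9.6],0],
  [[0,0,-11.2],0],
  [[0,0,-12.8],0],
])

```text
time_s: 12.63
eef_pos: [0.5241, 0.0665, 0.8718]
ee_rot: [[-0.121, 0.788, 0.603], [0.993, 0.093, 0.078], [0.006, 0.608, -0.794]]
ft_force: [0.2, 0.0, -0.7]
width: 0.007
gripper_force: 58.8
```

Request:
send_rows([
  [[0,0,-1.6],0],
  [[0,0,-3.2],0],
  [[0,0,-4.8],0],
  [[0,0,-6.4],0],
  [[0,0,-8],0],
  [[0,0,-9.6],0],
  [[0,0,-11.2],0],
  [[0,0,-12.8],0],
])

```text
time_s: 13.3
eef_pos: [0.4741, 0.0524, 0.9131]
ee_rot: [[-0.122, 0.736, 0.666], [0.992, 0.085, 0.089], [0.009, 0.672, -0.74]]
ft_force: [0.6, -0.1, -0.8]
width: 0.0069
gripper_force: 58.8
```

```bash
python3 go.py .55 .075 .55
```

```text
13.3 [0.474 0.052 0.913] [-24.15   11.297  29.913   9.281 -14.492 117.906  -1.847]
[[-0.122  0.736  0.666]
 [ 0.992  0.085  0.089]
 [ 0.009  0.672 -0.74 ]]
shift units [ 0.402 -7.452 12.856]
yaw of tool y 6.583033303121673 tilt 42.23253950245198
```

```bash
python3 go.py .47 -.03 .6;python3 go.py .46 -.11 .32|grep shift
```

```text
13.3 [0.474 0.052 0.913] [-24.15   11.297  29.913   9.281 -14.492 117.906  -1.847]
[[-0.122  0.736  0.666]
 [ 0.992  0.085  0.089]
 [ 0.009  0.672 -0.74 ]]
shift units [-3.358 -8.818  8.871]
yaw of tool y 6.583033303121673 tilt 42.23253950245198
shift units [ -6.581 -16.911  16.614]
```

Request:
send_rows([
  [[-0.4,-1,1],0],
  [[-0.8,-2.1,2.1],0],
  [[-1.2,-3.2,3.2],0],
  [[-1.7,-4.4,4.4],0],
  [[-2.1,-5.5,5.5],0],
  [[-2.5,-6.6,6.6],0],
  [[-2.9,-7.7,7.7],0],
  [[-3.4,-8.8,8.8],0],
])

```text
time_s: 13.97
eef_pos: [0.469, -0.0038, 0.7048]
ee_rot: [[-0.124, 0.735, 0.667], [0.992, 0.087, 0.089], [0.008, 0.673, -0.74]]
ft_force: [0.7, -0.3, -0.1]
width: 0.0072
gripper_force: 58.8
```

Request:
send_rows([
  [[-0.4,-1,1],0],
  [[-0.8,-2,2],0],
  [[-1.2,-3,3],0],
  [[-1.6,-4,4],0],
  [[-2,-5,5],0],
  [[-2.4,-6,6],0],
  [[-2.8,-7.2,7],0],
  [[-3.2,-8.1,7.8],0],
])

```text
time_s: 14.63
eef_pos: [0.463, -0.0417, 0.5564]
ee_rot: [[-0.132, 0.738, 0.662], [0.991, 0.095, 0.092], [0.005, 0.668, -0.744]]
ft_force: [0.4, 1.4, -1.1]
width: 0.0072
gripper_force: 59.0
```

```bash
python3 go.py; python3 - <<'E'
from h import *
np.set_printoptions(precision=4,suppress=True)
img=r.camera('wrist');save('w2.png',img)
for t in ['window','reader','label','plate']:
    for d in r.spot_point(t,'wrist')[:2]: print(t,round(d['p'],2),np.round(d['point'],1),onz('wrist',d['point'],0.25),ray('wrist',d['point']))
E
```

```text
14.6333 [ 0.463 -0.042  0.556] [ 12.315 -28.6    -3.125 100.337 -13.72   68.027  16.968]
[[-0.132  0.738  0.662]
 [ 0.991  0.095  0.092]
 [ 0.005  0.668 -0.744]]
yaw of tool y 7.312634200781295 tilt 41.914441083934705
reader 0.6 [223.8 191.8] [ 0.6004 -0.0977  0.25  ] (array([0.3646, 0.0126, 0.656 ]), array([ 0.4888, -0.2288, -0.8419]))
plate 0.68 [339.1 278.1] [ 0.7773 -0.3044  0.25  ] (array([0.3644, 0.0149, 0.6577]), array([ 0.6234, -0.482 , -0.6156]))
```

View pics/w2.png

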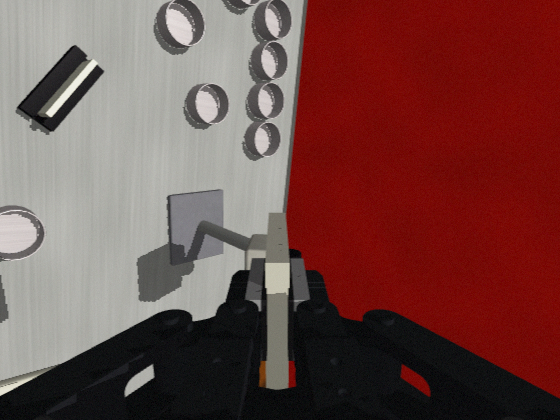

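```bash
python3 go.py .53 -.12 .36; python3 - <<'E'
from h import *
np.set_printoptions(precision=4,suppress=True)
for rc in [(194,168),(190,222),(265,172.5),(256,223.5),(223.8,191.8)]:print(rc,onz('wrist',rc,.012))
E
```

```text
14.8833 [ 0.463 -0.041  0.558] [ 11.704 -28.587  -2.844 100.147 -13.355  68.098  16.632]
[[-0.132  0.738  0.662]
 [ 0.991  0.095  0.092]
 [ 0.005  0.669 -0.744]]
shift units [-3.513 -3.623  7.376]
yaw of tool y 7.346027283287739 tilt 41.96055372344233
(194, 168) [ 0.6895 -0.0975  0.012 ]
(190, 222) [ 0.8091 -0.0916  0.012 ]
(265, 172.5) [ 0.7053 -0.2382  0.012 ]
(256, 223.5) [ 0.8248 -0.2362  0.012 ]
(223.8, 191.8) [ 0.7429 -0.1584  0.012 ]
```

Request:
send_rows([
  [[-0.4,-0.4,0.9],0],
  [[-0.8,-0.8,1.8],0],
  [[-1.3,-1.3,2.7],0],
  [[-1.7,-1.7,3.6],0],
  [[-2.2,-2.2,4.6],0],
  [[-2.6,-2.6,5.5],0],
  [[-3.0,-3.1,6.4],0],
  [[-3.5,-3.6,7.4],0],
])

```text
time_s: 15.55
eef_pos: [0.532, -0.117, 0.3597]
ee_rot: [[-0.138, 0.736, 0.663], [0.99, 0.1, 0.095], [0.004, 0.67, -0.743]]
ft_force: [-0.1, -0.4, -1.0]
width: 0.0067
gripper_force: 59.2
```

```bash
python3 go.py .58 -.122 .25; python3 - <<'E'
from h import *
np.set_printoptions(precision=4,suppress=True)
r.camera('wrist')
for t in ['window','reader','label']:
    for d in r.spot_point(t,'wrist')[:2]: print(t,round(d['p'],2),np.round(d['point'],1),onz('wrist',d['point'],0.25 if t!='reader' else 0))
E
```

```text
15.55 [ 0.532 -0.117  0.36 ] [  7.98  -19.609   7.832 117.78  -19.536  44.212  33.579]
[[-0.138  0.736  0.663]
 [ 0.99   0.1    0.095]
 [ 0.004  0.67  -0.743]]
shift units [-0.479 -1.545  4.511]
yaw of tool y 7.723866660099227 tilt 42.03500699823813
window 0.71 [268.5 322.1] [ 0.6832 -0.1658  0.25  ]
reader 0.8 [207.6 217. ] [ 0.7392 -0.161   0.    ]
```

```bash
python3 go.py .54 -.119 .2 | grep shift;  python3 go.py .599 -.119 .188 | grep shift
```

```text
shift units [-0.149 -4.036  4.984]
shift units [-0.473 -2.616  6.902]
```

Request:
send_rows([
  [[0,-0.7,0.8],0],
  [[0,-1.4,1.7],0],
  [[-0.1,-2.1,2.6],0],
  [[-0.1,-2.8,3.5],0],
  [[-0.15,-3.4,4.2],0],
  [[-0.15,-4.0,5.0],0],
  [[-0.15,-4.0,5.0],0],
  [[-0.15,-4.0,5.0],0],
])

```text
time_s: 16.42
eef_pos: [0.5411, -0.1198, 0.201]
ee_rot: [[-0.135, 0.737, 0.662], [0.991, 0.097, 0.094], [0.005, 0.669, -0.743]]
ft_force: [0.8, -0.6, -0.6]
width: 0.0073
gripper_force: 59.0
```

```bash
python3 go.py .599 -.119 .188; python3 - <<'E'
from h import *
np.set_printoptions(precision=4,suppress=True)
for c in ['wrist','scene','top']:
  save(c+'3.png',r.camera(c))
  for t in ['window','reader','label','plate']:
    for d in r.spot_point(t,c)[:2]: print(c,t,round(d['p'],2),np.round(d['point'],1),onz(c,d['point'],0.25 if t=='window' else 0 if t=='reader' else .19))
E
```

```text
16.4167 [ 0.541 -0.12   0.201] [  0.236 -10.673  16.486 130.63  -34.683  24.805  52.393]
[[-0.135  0.737  0.662]
 [ 0.991  0.097  0.094]
 [ 0.005  0.669 -0.743]]
shift units [-0.285  1.361  1.926]
yaw of tool y 7.480426652104541 tilt 41.999084015144064
wrist window 0.69 [346.  513.2] [ 0.7001 -0.1722  0.25  ]
wrist reader 0.16 [346.9 513.4] [ 1.945  -0.6956  0.    ]
wrist plate 0.88 [339.9 275.9] [ 0.554  -0.1527  0.19  ]
wrist plate 0.41 [346.7 511.9] [ 0.9847 -0.2942  0.19  ]
scene reader 0.57 [271.4 195.6] [ 0.745  -0.1719  0.    ]
scene label 0.89 [331.5 393.2] [0.7111 0.3657 0.19  ]
scene label 0.81 [182.1 227.2] [ 0.5604 -0.1817  0.19  ]
scene plate 0.76 [185.9 239. ] [ 0.5544 -0.1464  0.19  ]
top reader 0.77 [159.  321.5] [ 0.7427 -0.1683  0.    ]
top reader 0.44 [234.5 200.7] [0.498  0.2348 0.    ]
top label 0.58 [199.3 333. ] [ 0.5649 -0.1796  0.19  ]
top label 0.49 [200.  163.7] [0.5751 0.315  0.19  ]
top plate 0.58 [203.7 323.9] [ 0.5525 -0.1525  0.19  ]
top plate 0.47 [197.7 150.9] [0.583  0.3527 0.19  ]
```

View pics/wrist3.png

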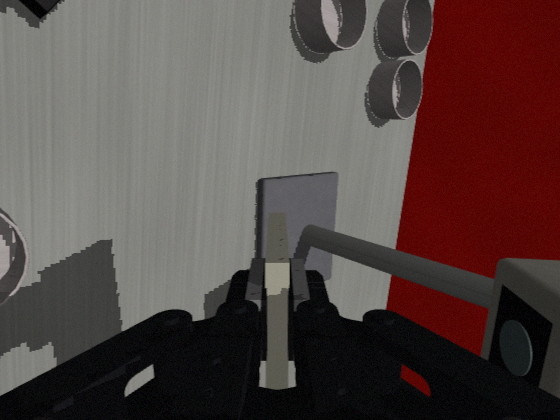

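The window centre shows at (513,346) in the wrist view, placing it near (0.699, -0.171, 0.25), and the label estimates agree with my kinematics. Now the final approach.

```bash
python3 go.py .607 -.120 .189|grep shift
```

```text
shift units [-0.297  1.697  2.091]
```

Request:
send_rows([
  [[-0.05,0.25,0.3],0],
  [[-0.1,0.5,0.6],0],
  [[-0.15,0.8,1.0],0],
  [[-0.2,1.1,1.3],0],
  [[-0.25,1.35,1.65],0],
  [[-0.3,1.6,1.95],0],
  [[-0.3,1.7,2.1],0],
  [[-0.3,1.7,2.1],0],
])

```text
time_s: 17.83
eef_pos: [0.6077, -0.1196, 0.1885]
ee_rot: [[-0.133, 0.738, 0.662], [0.991, 0.096, 0.092], [0.005, 0.668, -0.744]]
ft_force: [-0.3, -0.2, -0.3]
width: 0.0068
gripper_force: 59.0
```

Request:
send_rows([
  [[0,0,0],0],
  [[0,0,0],0],
  [[0,0,0],0],
  [[0,0,0],0],
  [[0,0,0],0],
  [[0,0,0],0],
  [[0,0,0],0],
  [[0,0,0],0],
])

```text
time_s: 18.5
eef_pos: [0.6072, -0.12, 0.189]
ee_rot: [[-0.132, 0.738, 0.662], [0.991, 0.095, 0.092], [0.005, 0.669, -0.744]]
ft_force: [0.5, 0.7, -0.4]
width: 0.0068
gripper_force: 59.0
```

```bash
python3 go.py; python3 - <<'E'
from h import *
np.set_printoptions(precision=4,suppress=True)
D={}
for c in ['wrist','scene','top']:
  img=r.camera(c)
  if c=='scene': save('s4.png',cv2.resize(img[90:330,110:430],(800,600),interpolation=cv2.INTER_CUBIC))
  for t in ['window','label','plate']:
    for d in r.spot_point(t,c)[:2]: print(c,t,round(d['p'],2),np.round(d['point'],1),onz(c,d['point'],0.25 if t=='window' else .18))
o=r.get_obs();R=np.array(o['ee_rot']);L=o['eef_pos']+R@[-.058,.004,.0158]
c,s=np.cos(np.radians(5.5)),np.sin(np.radians(5.5));q=.5**.5
W=np.array([.699,-.171,.25]);wz=np.array([-c*q,-s*q,-q]);wx=np.array([-c*q,-s*q,q]);wy=np.cross(wz,wx);d=L-W
print('label',L,'win frame',d@wx,d@wy,d@wz,'face ang',np.arccos(-R[:,1]@wz),'level',np.arccos(-R[2,0]))
print(o['time_s'],o['joint_velocities'],o['ft_force'],o['gripper_force'])
E
```

```text
18.5 [ 0.607 -0.12   0.189] [ -2.728  -0.709  17.843 123.875 -42.119  22.693  57.088]
[[-0.132  0.738  0.662]
 [ 0.991  0.095  0.092]
 [ 0.005  0.669 -0.744]]
yaw of tool y 7.335159772565549 tilt 41.958012412978746
wrist plate 0.7 [343. 275.] [ 0.6167 -0.1501  0.18  ]
scene label 0.96 [329.8 394.1] [0.7012 0.3653 0.18  ]
scene label 0.75 [201.6 211.9] [ 0.6314 -0.1773  0.18  ]
scene plate 0.95 [332.8 404.4] [0.6957 0.3854 0.18  ]
scene plate 0.65 [202.5 222.9] [ 0.6181 -0.1513  0.18  ]
top label 0.7 [196.9 165. ] [0.5865 0.3136 0.18  ]
top label 0.61 [178.7 328.7] [ 0.6295 -0.1707  0.18  ]
top plate 0.88 [182.8 322.2] [ 0.6175 -0.151   0.18  ]
top plate 0.5 [197.7 153.4] [0.585  0.3478 0.18  ]
label [ 0.6283 -0.1757  0.1796] win frame 0.0002543619460012441 0.0021343636828571964 0.09985493655885803 face ang 0.05797909774453175 level 1.575811055846155
19.1 [ 0.0718  0.1024  0.0688 -0.1028  0.0327  0.0572 -0.0606] [-0.38    0.0839 -0.3255] 58.992703557014465
```

View pics/s4.png

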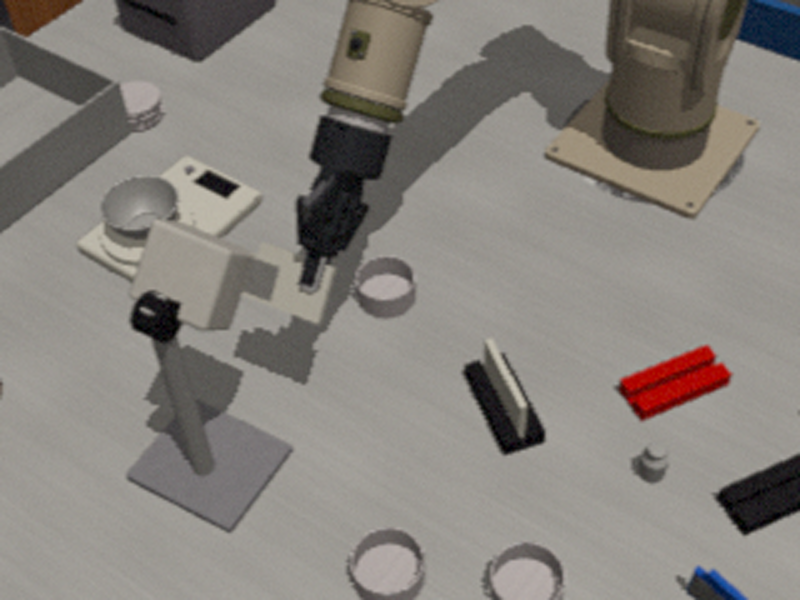

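The scene view shows the plate held in the air under the head at crop (300,285), with its panel towards the window and the bystanders unmoved. All the numbers are inside tolerance, so I'm handing in.

```bash
python3 -c "
from cell import r
print(r.finish_job())"
```

```text
the job is handed in; nothing more can be done
None
```

The notched plate is held by its plain end with the frosted panel about 100 mm out from the reader's window, facing it within about 0.06 rad by my own calculation, and the job was handed in at about 19 s; no verdict came back.

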